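# Take the tool setter out of the gauge drawer and shut the drawer

### The arm

A 6-joint arm with a two-finger parallel gripper is mounted at the origin on the work surface. World frame = base frame: x ahead of the robot, y to its left, z up, the work surface at z = 0. Lengths are in m, angles in rad, forces in N, time in s.
With the tool pointing down it reaches from about 0.3 to 0.875 m from the base axis. Payload 6.4 kg.
Tool frame: the origin (TCP) lies on the mounting face of the last link; the fingertips stand 173 mm ahead of it and the grasp point (between the pads) lies 155 mm ahead of it (ctrl.grip_point_offset is the distance from the TCP to the grasp point, in m); z points along the fingers, y is the line along which they close (so a half turn about z gives the same grasp; the last joint's range is limited). The gripper opens to 85 mm and grips with 20 to 120 N. Pads are 22 mm wide; open, the fingers measure 114 mm over their backs; the gripper's body (76 mm by 85 mm) begins 54 mm behind the grasp point. The pads swing forward as they close: fully open they stand 13 mm farther back than shut.
Start: joints at [-1.537, 0.181, 1.607, -0, 1.354, -0.206], TCP at [0.137, -0.559, 0.405] pointing down, gripper open.
Joint ranges: [-2.99, 2.99], [-0.89, 2.07], [0.3, 2.58], [-1.14, 4.28], [0, 2.63], [-3.12, 3.12]. Speed limits (rad/s): [2.57, 2.57, 3.01, 3.14, 3.14, 3.14].

### API

Orientations are given as a unit quaternion [w, x, y, z].
In Python, from bench import status, imaging, ctrl, models gives the robot as it stands.
- The arm moves only by the tool send_rows, never from a script. Its argument "commands" is a list that holds one entry, the list of rows, each a list of 6 numbers: the shift along the tool's x, y, z normalised to -1 to 1, where 1 is 3 cm, then the turn, a rotation vector about the tool's x, y, z normalised to -1 to 1, where 1 is 0.1 rad. A call has 1 to 8 rows; each row shifts and turns the commanded pose from where the row before left it, along the tool's axes as they then stand; what a row does not reach is not made up. A row lasts 1/12 s, in which the tool goes at most 41.7 mm and 7.16 degrees, less where a joint would pass 70% of its speed; a pose out of reach is approached as far as the arm can. A call with a number of a shift or a turn outside -1 to 1 is refused whole. A call with a gripper value outside its range is refused whole. "jaw" is the opening, from 0 (shut) to 1 (fully open), set as the call begins (left out, the last holds). The fingers move at their own pace and stop on an object; the grip force is fixed at half the most. Time passes only in rows, so rows that do not move let the fingers close. It gives the time, the measured TCP pose, the force, the opening and the grip force at its end, in the units of the state.
- status.get_obs(): the state, without advancing time (a new reading comes with each control period).
- imaging.camera(name): name is "scene" or "top"; returns a dict with "image" (480x640x3 uint8, blue, green, red), "depth" (480x640 float32, m along the optical axis (not along the pixel's ray), 0 where there is no reading), "mtx" (3x3 intrinsics, pixels), "k1" (the pictures are not rectified: a ray, as slopes to the right and down, at radius r is drawn at 1 + k1 r^2 times it, then the intrinsics apply), "pose" (4x4, takes a point from camera to world coordinates). Camera axes: x right, y down, z forward; pixel columns grow to the right and rows downward; lengths in m; the calibration is good to about 2 mm. A picture is of the moment at which its call begins.
- ctrl.hand_in(): hands the job in; it is judged then, once.
Trained networks look in a picture, given as the dict that the camera call returned (one of the last four; its "shot" number tells which), for a name from the list of things; names that differ only in an ending like _2 or _b are one class to them, and where a whole thing is asked for, a point or a joint stands for the part that bears it (a point fixed in the world has none). Each returns a list of dicts, best first, with "confidence" (0 to 1); they miss things now and then, are a little off and sometimes report something else, mostly with a low value. They report only what shows in the picture. A call takes as long as a camera call. They do not tell look-alikes from the thing itself.
- models.recognise(picture, name): "centre" ([column, row] in pixels, amid what is visible of it).
- models.regions_of(picture, name): "region" (480x640 bool, what is visible of it) and "centre" ([column, row] in pixels, amid what is visible of it).
The state is a dict: "time_s": time; "q": joint angles; "dq": joint speeds; "joint_efforts": joint torques, N m; "eef_pos": TCP position; "eef_rot": TCP orientation; "wrist_force": force on the tool from outside, world axes, zero at the start; "torque": the same for the moment, N m; "opening": opening from 0.0 (shut) to 1.0 (fully open); "grasp_force": force on a finger pad.
Only numpy, scipy, OpenCV 4.12 (cv2) and the standard library are available. Lean on these libraries where they do the work, as an engineer would, in place of code of your own. Each camera call takes 0.05 s, during which the arm holds its last target. There are 200 camera calls.

### The job

Get the dial tool setter out of the open gauge drawer: tip it up out of its foam cutout anvil end first, with its base end still down in the foam, then stand it on its base, anvil up, with its whole base on the granite plate, without dropping it. Push the drawer fully home until its catch holds it, without slamming or forcing it, and leave the other things on the bench where they are.

Things in the scene. Friction and masses are not known exactly. Their poses are not given: they have to be found in the camera images.
- setter_center (a point): Dial tool setter: aluminium block 46 (x) x 56 (y) x 96 mm (z), steel base, on its top end a round steel anvil 30 mm across, 8 mm high; 0.55 kg. Point: on its axis, 48 mm above the base's underside. Axes: z base to anvil, -x out of the dial, y across the 56 mm width (to grip). It starts lying on its back, dial up, anvil end to the drawer's front (its z is cutout's -x).
- setter_heel (a point): On the setter: middle of the lower back edge of its base (away from the dial), 48 mm down z and 23 mm along +x from setter_center. Same axes. At the start it lies on the floor of the cutout, 26 mm below the foam surface.
- cutout (a point): Middle of the setter's cutout at the foam surface; moves with the drawer. z up, -x the way the drawer opens. Cutout x -54 to +54 mm (base end at +x), 60 mm wide, 26 mm deep: 2 mm clear all round, setter 20 mm proud. Firm foam. Finger wells as deep run along both sides of the anvil end (x -77 to +6 mm, out to 68 mm from the middle); only there can its sides be gripped.
- drawer_front (a point): On the flat outer face of the open top drawer's front, half-way along, 14 mm below its upper edge. -x straight out of the face (the way it opens), z up, y along it. Grey steel panel 294 x 62 mm, 12 mm thick; inner face 112 mm (-x) from cutout, upper edge 24 mm above the foam. A bow handle 120 mm long stands out 26 mm, 34 mm below this point.
- shelf_edge (a point): Middle of the lower front edge of the fixed level shelf over the cabinet, 345 mm above the bench, 360 mm wide, 18 mm thick; same axes as drawer_front. It juts 70 mm beyond the face of the shut drawer, so an upright tool cannot follow the drawer home: lean it back out from under the shelf.
- drawer (a joint): Top drawer's opening, m: 0 fully home, 0.25 end stop; starts at about 0.24. 2 N of friction. A spring catch resists over the last 10 mm (pushing takes about 13 N near 6 mm open), gives way at 3.5 mm and pulls the drawer on to a hard stop at 0, where it holds it; left short of that the drawer stays ajar. Drawer about 1.5 kg.
- station: Fixed grey steel gauge cabinet, 300 x 300 x 190 mm, with the drawers and the shelf on two rear uprights. Origin: centre of its footprint on the bench; -x is its front. The shut drawer's face is at x = -162 mm, its shelf reaches from x = -232 to 180 mm.
- plate: Fixed slab of dark granite on the bench, 220 (x) x 170 (y) x 45 mm (z). Origin: centre of its underside, so its top is 45 mm above the origin.
- caliper_case: Bystander: black caliper case with a red band, 225 x 85 x 28 mm, loose. Origin: centre of its underside.
- micrometer: Bystander: micrometer with a white C-frame, 160 x 65 x 21 mm, lying loose on the bench. Origin: under the middle of its frame.
- calculator: Bystander: grey pocket calculator, 145 x 76 x 14 mm, loose. Origin: centre of its underside.
Mind the look-alikes: they are no part of the job. There is more than one size of the part that bears setter_center; the job needs the smallest.

How it is judged:
By the outcome, as a careful person would: the job done as asked, in the order asked, and still so for the second after the job is handed in, with the robot touching nothing.
It also fails if it takes over 58 s, if anything falls off the work surface, if the arm or the gripper's body presses on something with over 40 N, if the wrist force passes 120 N, or if a joint passes its speed limit or range.

## Working session

There is one attempt and no reset: what is moved stays moved. The work goes in short steps, Python scripts to look and compute and a tool call to move; the robot and the scene stay as the last step left them, time stands still between calls to the robot, and variables do not carry over. Pictures are saved under pics/ and viewed, at most 10 in all, crops included, and the job is handed in when it is done.

Besides the shell and the picture viewer there is one more tool, called after ">>>" by a JSON object that holds its "name" and its "arguments". send_rows: Moves the arm, as the interface text tells. Its arguments: {"type":"object","properties":{"commands":{"type":"array"},"jaw":{"type":"number"}},"required":["commands"]}

```bash
mkdir -p pics
cat > h.py <<'E'
import numpy as np, cv2
from bench import status, imaging, ctrl, models
from scipy.spatial.transform import Rotation as R
def world(p, mask=None):
    d=p["depth"]; K=np.array(p["mtx"]); T=np.array(p["pose"])
    v,u=np.nonzero((d>0) if mask is None else (mask&(d>0)))
    xy=cv2.undistortPoints(np.stack([u,v],1).astype(float).reshape(-1,1,2),K,np.array([p["k1"],0,0,0.]))[:,0]
    z=d[v,u]; c=np.c_[xy*z[:,None],z]
    return c@T[:3,:3].T+T[:3,3], u, v
def wpix(p,u,v,z=None):
    K=np.array(p["mtx"]); T=np.array(p["pose"])
    xy=cv2.undistortPoints(np.array([[[u,v]]],float),K,np.array([p["k1"],0,0,0.]))[0,0]
    if z is None:
        dd=p["depth"][int(v)-2:int(v)+3,int(u)-2:int(u)+3]; dz=np.median(dd[dd>0])
        return T[:3,:3]@(np.r_[xy,1]*dz)+T[:3,3]
    r=T[:3,:3]@np.r_[xy,1]; return T[:3,3]+r*(z-T[2,3])/r[2]
E
python3 - <<'E'
from h import *
np.set_printoptions(precision=3,suppress=True)
s=status.get_obs(); print(s["eef_pos"],s["eef_rot"],s["opening"],s["time_s"])
for c in ["scene","top"]:
    p=imaging.camera(c); cv2.imwrite(f"pics/{c}0.png",p["image"]); print(c,np.array(p["pose"])[:3,3])
    np.save(c+"0.npy",p,allow_pickle=True)
    for n in ["setter_center","drawer_front","plate","station","shelf_edge","caliper_case","micrometer","calculator","cutout","setter_heel"]:
        try:
            for r in models.recognise(p,n)[:4]: print(n,round(r["confidence"],2),np.array(r["centre"]).round(),wpix(p,*r["centre"]))
        except Exception as e: print(n,e)
print(status.get_obs()["time_s"])
E
```

```text
[ 0.137 -0.558  0.404] [-0.001  0.993  0.12   0.   ] 0.9975670606172792 0.0
scene [ 0.245 -0.348  1.658]
setter_center 0.96 [340. 279.] [ 0.549 -0.045  0.071]
setter_center 0.95 [261. 296.] [0.36  0.057 0.071]
setter_center 0.79 [300. 218.] [0.555 0.126 0.176]
drawer_front 0.77 [295. 231.] [0.531 0.12  0.132]
plate 0.77 [380. 360.] [ 0.489 -0.268  0.044]
station 0.57 [262. 136.] [0.583 0.284 0.362]
shelf_edge 0.71 [267. 138.] [0.588 0.271 0.363]
caliper_case 0.61 [404. 236.] [ 0.773 -0.057  0.029]
micrometer 0.6 [455. 297.] [ 0.764 -0.277  0.015]
micrometer 0.25 [264. 138.] [0.583 0.276 0.363]
calculator 0.57 [360. 444.] [ 0.313 -0.393  0.015]
cutout 0.71 [295. 231.] [0.532 0.12  0.132]
cutout 0.63 [266. 137.] [0.588 0.275 0.362]
cutout 0.62 [381. 360.] [ 0.491 -0.271  0.044]
setter_heel 0.96 [302. 218.] [0.562 0.123 0.177]
setter_heel 0.9 [339. 277.] [ 0.55  -0.038  0.072]
setter_heel 0.33 [360. 444.] [ 0.311 -0.393  0.016]
top [0.324 0.011 1.896]
setter_center 0.94 [346. 246.] [ 0.547 -0.048  0.068]
setter_center 0.82 [303. 314.] [0.341 0.085 0.07 ]
setter_center 0.7 [289. 239.] [0.556 0.119 0.178]
drawer_front 0.7 [304. 245.] [0.538 0.077 0.165]
drawer_front 0.66 [347. 177.] [ 0.771 -0.058  0.03 ]
plate 0.8 [419. 263.] [ 0.491 -0.274  0.044]
plate 0.44 [307. 247.] [0.535 0.067 0.151]
station 0.94 [208. 220.] [0.585 0.32  0.364]
station 0.56 [347. 175.] [ 0.778 -0.058  0.028]
station 0.39 [306. 245.] [0.54  0.072 0.163]
shelf_edge 0.73 [211. 222.] [0.579 0.31  0.362]
caliper_case 0.68 [347. 173.] [ 0.786 -0.059  0.028]
micrometer 0.87 [420. 182.] [ 0.757 -0.294  0.01 ]
calculator 0.67 [457. 321.] [ 0.309 -0.392  0.016]
cutout 0.91 [307. 244.] [0.542 0.067 0.153]
setter_heel 0.98 [310. 313.] [0.344 0.063 0.073]
setter_heel 0.81 [342. 246.] [ 0.547 -0.038  0.07 ]
setter_heel 0.68 [287. 239.] [0.555 0.124 0.176]
setter_heel 0.46 [307. 246.] [0.538 0.069 0.155]
1.1
```

View pics/scene0.png

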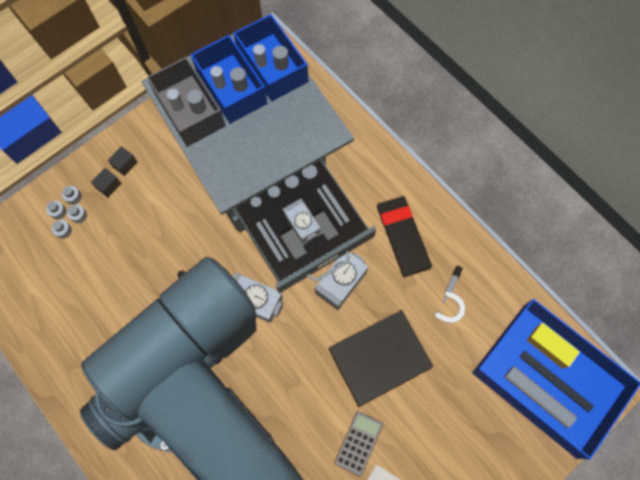

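View pics/top0.png

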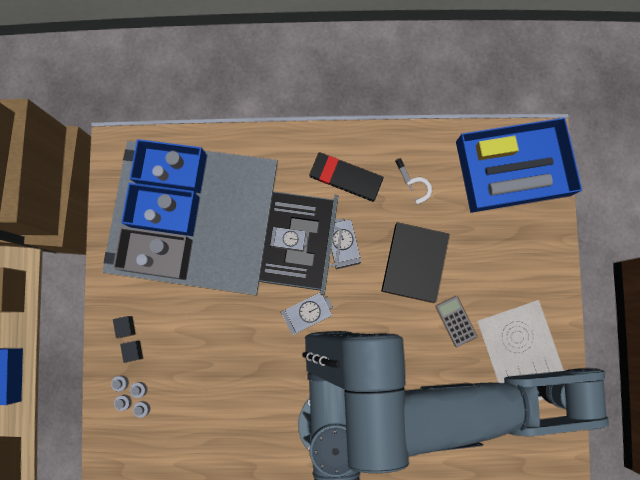

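The scene picture shows the open drawer at about (300,225), with the small setter in its cutout at (300,218). Larger look-alikes lie on the bench at (341,279) and (261,296), the plate is at (380,360), and the shelf is at upper left. The top view has the setter at (290,239), drawer front edge at (330,245) and the plate at (416,262). Next come the precise poses.

Run:
```python
from h import *
np.set_printoptions(precision=4,suppress=True)
def rect(P):
    (c,(w,h),a)=cv2.minAreaRect((P[:,:2]*1000).astype(np.float32)); return np.array(c),(round(w,1),round(h,1)),round(a,1)
for c in ["scene","top"]:
    p=np.load(c+"0.npy",allow_pickle=True).item()
    W,u,v=world(p)
    # plate
    m=(abs(W[:,0]-.49)<.17)&(abs(W[:,1]+.27)<.15)&(abs(W[:,2]-.045)<.008)
    print(c,"plate",rect(W[m]),np.median(W[m,2]))
    m=(W[:,0]>.38)&(W[:,0]<.72)&(W[:,1]<.2)&(W[:,1]>-.03)&(W[:,2]>.1)&(W[:,2]<.25)
    h,e=np.histogram(W[m,2],bins=np.arange(.1,.25,.004)); print(dict(zip(e.round(3)[:-1].tolist(),h.tolist())))
    n=m&(abs(W[:,0]-.555)<.05)&(abs(W[:,1]-.12)<.06)&(W[:,2]>.168)
    print("setter",rect(W[n]),np.median(W[n,2]),W[n].mean(0))
    img=np.zeros((480,640),np.uint8); img[v[n],u[n]]=1
    m=(W[:,2]>.335)&(W[:,2]<.375)&(W[:,1]>0)
    print("shelf",rect(W[m]),np.median(W[m,2]))
    m=(W[:,0]>.36)&(W[:,0]<.74)&(W[:,1]<.09)&(W[:,1]>-.03)&(W[:,2]>.165)&(W[:,2]<.2)
    print("front",rect(W[m]),np.median(W[m,2]),m.sum())
    for r in models.regions_of(p,"setter_center") if 0 else []: pass
p=np.load("top0.npy",allow_pickle=True).item()
cv2.imwrite("pics/crop0.png",cv2.resize(p["image"][180:340,240:460],None,fx=3.6,fy=3.6,interpolation=cv2.INTER_CUBIC))
```

```text
scene plate (array([ 496.4917, -263.6505]), (172.0, 221.6), 76.5) 0.0451307995896868
{0.1: 0, 0.104: 0, 0.108: 1, 0.112: 10, 0.116: 41, 0.12: 160, 0.124: 360, 0.128: 375, 0.132: 197, 0.136: 105, 0.14: 103, 0.144: 331, 0.148: 1336, 0.152: 2026, 0.156: 1211, 0.16: 430, 0.164: 223, 0.168: 281, 0.172: 509, 0.176: 434, 0.18: 133, 0.184: 18, 0.188: 0, 0.192: 0, 0.196: 0, 0.2: 0, 0.204: 0, 0.208: 0, 0.212: 0, 0.216: 0, 0.22: 0, 0.224: 0, 0.228: 0, 0.232: 0, 0.236: 0, 0.24: 0, 0.244: 0}
setter (array([559.301 , 121.7894]), (101.7, 57.1), 81.3) 0.17424318783837345 [0.5586 0.1234 0.1744]
shelf (array([327.1337, 325.0702]), (956.4, 507.5), 9.7) 0.36350324398330347
front (array([547.4678,  49.8816]), (105.2, 293.4), 81.5) 0.17558817208156907 811
top plate (array([ 495.6556, -266.2403]), (172.6, 221.7), 76.5) 0.0448155594493429
{0.1: 0, 0.104: 1, 0.108: 2, 0.112: 7, 0.116: 48, 0.12: 159, 0.124: 260, 0.128: 239, 0.132: 121, 0.136: 49, 0.14: 97, 0.144: 460, 0.148: 1059, 0.152: 1285, 0.156: 877, 0.16: 342, 0.164: 189, 0.168: 229, 0.172: 327, 0.176: 302, 0.18: 95, 0.184: 29, 0.188: 1, 0.192: 0, 0.196: 0, 0.2: 0, 0.204: 0, 0.208: 0, 0.212: 0, 0.216: 0, 0.22: 0, 0.224: 0, 0.228: 0, 0.232: 0, 0.236: 0, 0.24: 0, 0.244: 0}
setter (array([558.029 , 121.1882]), (101.7, 56.1), 80.2) 0.17438149582091977 [0.5583 0.1233 0.1745]
shelf (array([359.9749, 296.9576]), (1000.1, 526.0), 17.0) 0.36355632563215723
front (array([543.2144,  40.2255]), (100.7, 291.5), 84.7) 0.1755518170456385 544
```

View pics/crop0.png

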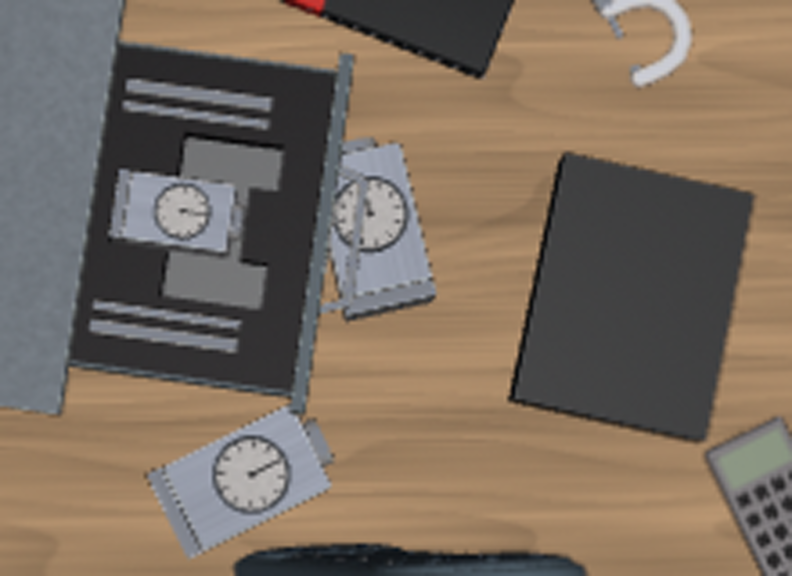

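The crop confirms that the base points inward (left, 115,205) and the anvil outward (240,215), with wells on both sides. I'll fit the drawer direction and write a motion helper.

```bash
cat >> h.py <<'E'
D=8.6 # drawer yaw deg, updated below
def axes(D):
    a=np.radians(D); return np.array([np.sin(a),np.cos(a),0]) # inward (+x_c)
def pose(grasp, tilt, D, off=0.155):
    """tilt deg: + = tool z leans inward (gripper body leans outward); tool x along inward when tilt=0"""
    i=axes(D); t=np.radians(tilt); z=np.array([0,0,-np.cos(t)])+i*np.sin(t); y=np.cross([0,0,-1],i)
    M=np.c_[np.cross(y,z),y,z]; return np.asarray(grasp)-off*z, R.from_matrix(M)
def cur():
    s=status.get_obs(); q=s["eef_rot"]; return np.array(s["eef_pos"]), R.from_quat([q[1],q[2],q[3],q[0]])
def plan(A,B,n):
    """constant body twist rows, A,B=(pos,R)"""
    from scipy.linalg import logm
    def T(P): M=np.eye(4); M[:3,:3]=P[1].as_matrix(); M[:3,3]=P[0]; return M
    rel=np.linalg.inv(T(A))@T(B); w=R.from_matrix(rel[:3,:3]).as_rotvec()/n
    # find v so that n steps (shift in current axes, then turn) reach rel
    dR=R.from_rotvec(w); S=sum((dR**k).as_matrix() for k in range(n)); v=np.linalg.solve(S,rel[:3,3])
    return np.r_[v/.03,w/.1]
E
python3 - <<'E'
from h import *
np.set_printoptions(precision=4,suppress=True)
for c in ["scene","top"]:
    p=np.load(c+"0.npy",allow_pickle=True).item(); W,u,v=world(p)
    i=axes(8.6); j=np.array([i[1],-i[0],0]); O=np.array([.5585,.1215,0])
    X=(W-O)@i; Y=(W-O)@j
    m=(abs(X+118)<99999)&(X<-.095)&(X>-.14)&(abs(Y)<.135)&(W[:,2]>.162)&(W[:,2]<.19)
    k=np.polyfit(Y[m],X[m],1); print(c,"front",k,np.degrees(k[0]),m.sum(),np.percentile(X[m],[5,50,95]),np.median(W[m,2]))
    m=(X<.08)&(X>0)&(abs(Y)<.16)&(W[:,2]>.355)&(W[:,2]<.375)
    b=[(y,X[m&(abs(Y-y)<.01)].min()) for y in np.arange(-.13,.14,.03)]; b=np.array(b); k2=np.polyfit(b[:,0],b[:,1],1); print("shelf edge",k2,np.degrees(k2[0]))
    m=(X<.1)&(X>-.09)&(abs(Y)<.14); mm=m&(abs(W[:,2]-.154)<.006)&(X<.02)&((abs(Y)>.075)); print("foam z",np.median(W[mm,2]))
    m=(abs(X)<.07)&(abs(Y)<.045)&(W[:,2]>.166); print("setter X",np.percentile(X[m],[1,50,99]),"Y",np.percentile(Y[m],[2,50,98]))
    m=(abs(X)<.07)&(abs(Y)<.025)&(W[:,2]>.166);xs=np.arange(-.035,.04,.015); print("mid Y",[np.percentile(Y[(W[:,2]>.166)&(abs(Y)<.045)&(abs(X-x)<.008)],[2,98]).mean().round(4) for x in xs])
E
```

```text
scene front [-0.0043 -0.1182] -0.24572858986225618 644 [-0.1237 -0.1189 -0.1112] 0.17609552917378668
shelf edge [-0.0074  0.043 ] -0.4239762355199826
foam z 0.15437674745515095
setter X [-0.044   0.0325  0.0694] Y [-0.0404 -0.0002  0.0402]
mid Y [np.float64(-0.0001), np.float64(-0.0004), np.float64(-0.0), np.float64(-0.0003), np.float64(0.0001), np.float64(0.0002)]
top front [-0.0022 -0.1181] -0.1261163574915667 406 [-0.1245 -0.1187 -0.1103] 0.17648302297485952
shelf edge [-0.0058  0.0448] -0.3315874584386251
foam z 0.1539226433154115
setter X [-0.0449  0.0294  0.0691] Y [-0.0397 -0.0007  0.0393]
mid Y [np.float64(-0.0008), np.float64(0.0003), np.float64(0.0005), np.float64(-0.0003), np.float64(0.0007), np.float64(0.0005)]
```

Run:
```python
from h import *
np.set_printoptions(precision=3,suppress=True)
A=cur(); B=pose([.5544,.0948,.265],38,8.8)
n=32; r=plan(A,B,n); print(r,B[0])
p,q=A
for k in range(n):
    p=p+q.apply(r[:3]*.03); q=q*R.from_rotvec(r[3:]*.1)
    if k%4==3: z=q.apply([0,0,.173]); print(k,p,p+z)
```

```text
[ 0.719 -0.101  0.266  0.122  0.182 -0.354] [0.54  0.    0.387]
3 [ 0.216 -0.521  0.375] [ 0.226 -0.509  0.203]
7 [ 0.291 -0.472  0.354] [ 0.308 -0.447  0.183]
11 [ 0.36  -0.41   0.339] [ 0.382 -0.372  0.172]
15 [ 0.419 -0.339  0.334] [ 0.445 -0.287  0.171]
19 [ 0.468 -0.261  0.336] [ 0.495 -0.194  0.178]
23 [ 0.505 -0.176  0.346] [ 0.531 -0.096  0.195]
27 [ 0.529 -0.088  0.363] [0.552 0.005 0.219]
31 [0.54  0.    0.387] [0.556 0.106 0.251]
```

>>> {"name": "send_rows", "arguments": {"commands": [[[0.72, -0.1, 0.265, 0.122, 0.182, -0.354], [0.72, -0.1, 0.265, 0.122, 0.182, -0.354], [0.72, -0.1, 0.265, 0.122, 0.182, -0.354], [0.72, -0.1, 0.265, 0.122, 0.182, -0.354], [0.72, -0.1, 0.265, 0.122, 0.182, -0.354], [0.72, -0.1, 0.265, 0.122, 0.182, -0.354], [0.72, -0.1, 0.265, 0.122, 0.182, -0.354], [0.72, -0.1, 0.265, 0.122, 0.182, -0.354]]], "jaw": 1}}

```text
time_s: 1.77
eef_pos: [0.2924, -0.471, 0.3535]
eef_rot: [-0.057, 0.962, 0.259, 0.067]
wrist_force: [0.1, 0.1, 0.6]
opening: 1.0
grasp_force: 0.0
```

>>> {"name": "send_rows", "arguments": {"commands": [[[0.72, -0.1, 0.265, 0.122, 0.182, -0.354], [0.72, -0.1, 0.265, 0.122, 0.182, -0.354], [0.72, -0.1, 0.265, 0.122, 0.182, -0.354], [0.72, -0.1, 0.265, 0.122, 0.182, -0.354], [0.72, -0.1, 0.265, 0.122, 0.182, -0.354], [0.72, -0.1, 0.265, 0.122, 0.182, -0.354], [0.72, -0.1, 0.265, 0.122, 0.182, -0.354], [0.72, -0.1, 0.265, 0.122, 0.182, -0.354]]]}}

```text
time_s: 2.43
eef_pos: [0.4202, -0.3387, 0.334]
eef_rot: [-0.113, 0.905, 0.39, 0.131]
wrist_force: [-0.7, 0.2, 0.6]
opening: 1.0
grasp_force: 0.0
```

>>> {"name": "send_rows", "arguments": {"commands": [[[0.72, -0.1, 0.265, 0.122, 0.182, -0.354], [0.72, -0.1, 0.265, 0.122, 0.182, -0.354], [0.72, -0.1, 0.265, 0.122, 0.182, -0.354], [0.72, -0.1, 0.265, 0.122, 0.182, -0.354], [0.72, -0.1, 0.265, 0.122, 0.182, -0.354], [0.72, -0.1, 0.265, 0.122, 0.182, -0.354]]]}}

```text
time_s: 2.93
eef_pos: [0.4891, -0.2183, 0.3405]
eef_rot: [-0.152, 0.845, 0.481, 0.177]
wrist_force: [0.3, 0.2, -0.1]
opening: 0.996
grasp_force: 0.0
```

Tracking well; now the rest of the approach, computed from here.

Run:
```python
from h import *
np.set_printoptions(precision=3,suppress=True)
print(plan(cur(),pose([.5544,.0948,.265],38,8.8),12), status.get_obs()["q"])
B=pose([.5544,.0948,.265],38,8.8);print(plan(B,pose([.5544,.0948,.155],38,8.8),8))
```

```text
[ 0.596 -0.082  0.223  0.1    0.152 -0.293] [-0.759  0.2    1.756  0.434  1.405 -0.344]
[-0.282 -0.     0.361 -0.     0.    -0.   ]
```

>>> {"name": "send_rows", "arguments": {"commands": [[[0.596, -0.082, 0.223, 0.1, 0.152, -0.293], [0.596, -0.082, 0.223, 0.1, 0.152, -0.293], [0.596, -0.082, 0.223, 0.1, 0.152, -0.293], [0.596, -0.082, 0.223, 0.1, 0.152, -0.293], [0.596, -0.082, 0.223, 0.1, 0.152, -0.293], [0.596, -0.082, 0.223, 0.1, 0.152, -0.293]]]}}

```text
time_s: 3.43
eef_pos: [0.5249, -0.1104, 0.3585]
eef_rot: [-0.183, 0.786, 0.551, 0.213]
wrist_force: [0.4, 0.5, 0.2]
opening: 1.001
grasp_force: 0.0
```

>>> {"name": "send_rows", "arguments": {"commands": [[[0.596, -0.082, 0.223, 0.1, 0.152, -0.293], [0.596, -0.082, 0.223, 0.1, 0.152, -0.293], [0.596, -0.082, 0.223, 0.1, 0.152, -0.293], [0.596, -0.082, 0.223, 0.1, 0.152, -0.293], [0.596, -0.082, 0.223, 0.1, 0.152, -0.293], [0.596, -0.082, 0.223, 0.1, 0.152, -0.293], [0, 0, 0, 0, 0, 0]]]}}

```text
time_s: 4.02
eef_pos: [0.5397, 0.0018, 0.3882]
eef_rot: [-0.212, 0.717, 0.616, 0.248]
wrist_force: [0.6, -0.2, 0.1]
opening: 1.0
grasp_force: 0.0
```

Run:
```python
from h import *
np.set_printoptions(precision=3,suppress=True)
p=imaging.camera("scene"); cv2.imwrite("pics/s1.png",cv2.resize(p["image"][150:330,180:400],None,fx=3.3,fy=3.3,interpolation=cv2.INTER_CUBIC))
for n in (2,8): print(plan(cur(),pose([.5544,.0948,.155],38,8.8),n), status.get_obs()["q"])
```

```text
[-1.133  0.001  1.451  0.002  0.005  0.003] [-0.388  0.137  1.759  0.646  1.454 -0.382]
[-0.283  0.     0.363  0.     0.001  0.001] [-0.388  0.137  1.759  0.646  1.454 -0.382]
```

View pics/s1.png

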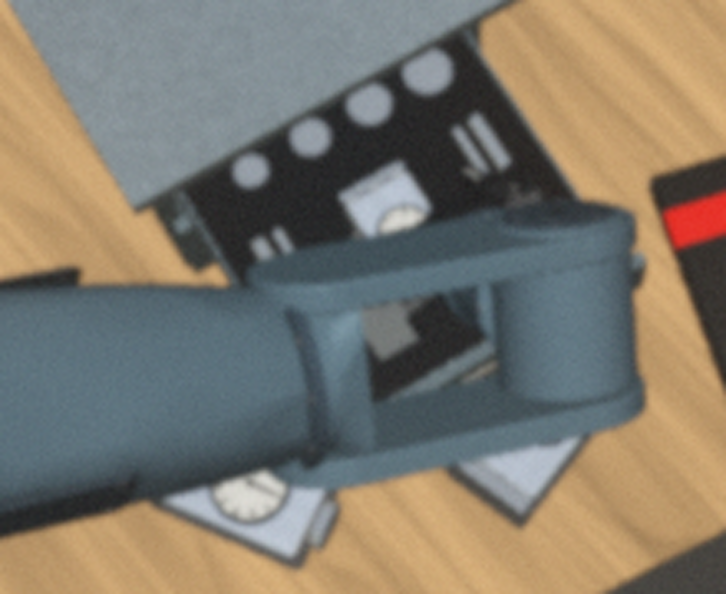

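The arm is over the drawer front, with the setter visible at (385,200) and the near well at (390,320), so the alignment is plausible. Descending now.

>>> {"name": "send_rows", "arguments": {"commands": [[[-0.283, 0, 0.363, 0, 0, 0], [-0.283, 0, 0.363, 0, 0, 0], [-0.283, 0, 0.363, 0, 0, 0], [-0.283, 0, 0.363, 0, 0, 0], [-0.283, 0, 0.363, 0, 0, 0]]]}}

```text
time_s: 4.48
eef_pos: [0.5392, -0.001, 0.3155]
eef_rot: [-0.212, 0.719, 0.614, 0.247]
wrist_force: [0.4, 0.1, -0.1]
opening: 0.999
grasp_force: 0.0
```

>>> {"name": "send_rows", "arguments": {"commands": [[[-0.283, 0, 0.363, 0, 0, 0], [-0.2, 0, 0.26, 0, 0, 0], [-0.2, 0, 0.26, 0, 0, 0], [-0.166, 0, 0.206, 0, 0, 0], [0, 0, 0, 0, 0, 0]]]}}

```text
time_s: 4.9
eef_pos: [0.5391, -0.0004, 0.2748]
eef_rot: [-0.213, 0.719, 0.614, 0.246]
wrist_force: [-0.6, 0.6, -0.7]
opening: 1.0
grasp_force: 0.0
```

Run:
```python
from h import *
np.set_printoptions(precision=4,suppress=True)
p,q=cur(); print(p+q.apply([0,0,.155]),plan((p,q),pose([.5544,.0948,.155],38,8.8),1),status.get_obs()["wrist_force"])
```

```text
[0.5535 0.0939 0.1526] [ 0.0754  0.0171 -0.0414 -0.0128  0.0026 -0.0341] [-0.6463  0.5709 -0.7021]
```

>>> {"name": "send_rows", "arguments": {"commands": [[[0, 0, 0, 0, 0, 0], [0, 0, 0, 0, 0, 0], [0, 0, 0, 0, 0, 0], [0, 0, 0, 0, 0, 0], [0, 0, 0, 0, 0, 0], [0, 0, 0, 0, 0, 0], [0, 0, 0, 0, 0, 0], [0, 0, 0, 0, 0, 0]]], "jaw": 0}}

```text
time_s: 5.57
eef_pos: [0.5399, -0.0006, 0.2776]
eef_rot: [-0.211, 0.718, 0.615, 0.248]
wrist_force: [-1.1, -0.2, 6.3]
opening: 0.655
grasp_force: 65.4
```

Run:
```python
from h import *
np.set_printoptions(precision=3,suppress=True)
s=status.get_obs(); print(s["opening"],s["grasp_force"],s["wrist_force"])
A=cur(); i=axes(8.8); g0=A[0]+A[1].apply([0,0,.155]); C=np.array([.5585,.1215,.154])
tilt0=np.degrees(np.arctan2(A[1].apply([0,0,1])@i,-A[1].apply([0,0,1])[2])); gx=(g0-C)@i; gz=g0[2]-C[2]; print(tilt0,gx,gz)
# setter frame in lying: heel at (0.052,-0.026); grasp rel heel
ax=.052-gx; az=gz+.026
def P(th,hx,hz):
    t=np.radians(th); x=hx-ax*np.cos(t)+az*np.sin(t); z=hz+ax*np.sin(t)+az*np.cos(t)
    return pose(g0+i*(x-gx)+np.array([0,0,z-gz]),tilt0-th,8.8)
prev=pose(g0,tilt0,8.8)
# heel slides toward -x as it tips, raised 2-3 mm
for th,hx,hz,n in [(8,.048,-.024,3),(26,.032,-.022,5),(48,.0,-.021,7),(52,-.012,-.02,2)]:
    B=P(th,hx,hz); r=plan(prev,B,n); print(th,n,r,B[0])
    t=np.radians(th); print("   base front corner x,z",hx+.046*np.sin(t),hz+.046*np.cos(t))
    prev=B
```

```text
0.6550012554995346 65.41128158569336 [-1.126 -0.217  6.3  ]
37.99024084102445 -0.028136945341836302 0.001394039773067901
8 3 [ 0.329  0.    -0.108 -0.    -0.465 -0.   ] [0.543 0.018 0.303]
   base front corner x,z 0.05440196264416301 0.021552331162112234
26 5 [ 0.382  0.    -0.136  0.    -0.628  0.   ] [0.55  0.062 0.343]
   base front corner x,z 0.052165072752297564 0.01934452612976168
48 7 [ 0.262 -0.    -0.085 -0.    -0.549  0.   ] [0.558 0.115 0.364]
   base front corner x,z 0.034184661971960136 0.009780007892507478
52 2 [ 0.064  0.    -0.027 -0.    -0.349  0.   ] [0.559 0.119 0.364]
   base front corner x,z 0.02424849466590921 0.00832042786498028
```

Gripped at the right width (about 55.7 mm). I'll tip it with the heel sliding forward in the cutout.

>>> {"name": "send_rows", "arguments": {"commands": [[[0.33, 0, -0.11, 0, -0.465, 0], [0.33, 0, -0.11, 0, -0.465, 0], [0.33, 0, -0.11, 0, -0.465, 0]]]}}

```text
time_s: 5.82
eef_pos: [0.5423, 0.0177, 0.3015]
eef_rot: [-0.167, 0.735, 0.628, 0.195]
wrist_force: [0.2, 0.1, -6.8]
opening: 0.641
grasp_force: 64.3
```

>>> {"name": "send_rows", "arguments": {"commands": [[[0.38, 0, -0.136, 0, -0.628, 0], [0.38, 0, -0.136, 0, -0.628, 0], [0.38, 0, -0.136, 0, -0.628, 0], [0.38, 0, -0.136, 0, -0.628, 0], [0.38, 0, -0.136, 0, -0.628, 0]]]}}

```text
time_s: 6.23
eef_pos: [0.5488, 0.062, 0.3418]
eef_rot: [-0.067, 0.756, 0.646, 0.077]
wrist_force: [0.1, -0.0, -6.6]
opening: 0.646
grasp_force: 64.5
```

Run:
```python
from h import *
np.set_printoptions(precision=3,suppress=True)
s=status.get_obs(); print(s["opening"],s["grasp_force"],s["wrist_force"],s["q"])
A=cur(); print(A[0])
p=imaging.camera("scene"); cv2.imwrite("pics/s2.png",cv2.resize(p["image"][130:330,180:400],None,fx=3,fy=3,interpolation=cv2.INTER_CUBIC))
```

```text
0.6460700432075486 64.50714468955994 [ 0.08  -0.002 -6.582] [-0.158  0.185  1.743  0.218  1.224 -0.077]
[0.549 0.062 0.342]
```

View pics/s2.png

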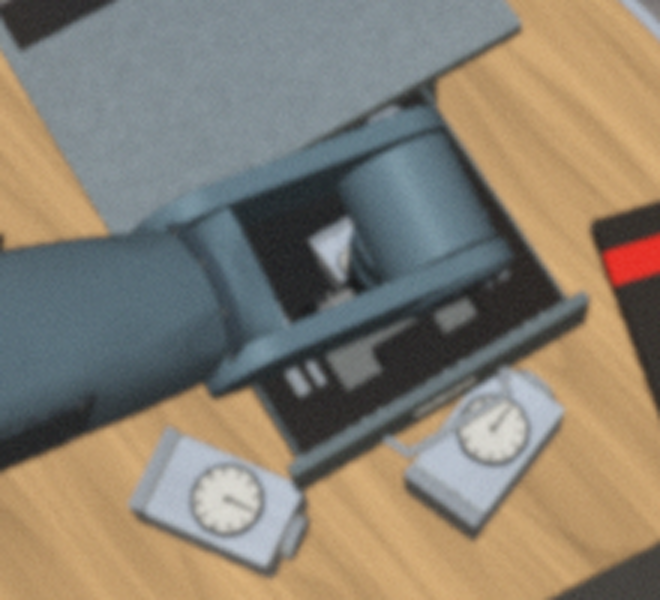

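The setter is held and tilted about 26° at (335,250), and the force is just its weight. I'll carry on, sliding further forward for shelf clearance, then plan the lift and carry.

```bash
cat >> h.py <<'E'
I=axes(8.8); C=np.array([.5585,.1215,.154]); AX=.0801; AZ=.0274; T0=37.99
def P(th,hx,hz,y0=0.0):
    t=np.radians(th); x=hx-AX*np.cos(t)+AZ*np.sin(t); z=hz+AX*np.sin(t)+AZ*np.cos(t)
    return pose(C+I*x+np.array([0,0,z])+np.array([I[1],-I[0],0])*y0,T0-th,8.8)
E
python3 - <<'E'
from h import *
np.set_printoptions(precision=3,suppress=True)
A=cur(); j=np.array([I[1],-I[0],0]); g=A[0]+A[1].apply([0,0,.155]); y0=(g-C)@j; print("y0",y0)
prev=A
for th,hx,hz,n in [(48,-.008,-.021,8),(54,-.027,-.020,3),(54,-.027,.03,2),(54,-.10,.09,4)]:
    B=P(th,hx,hz,y0); print(th,n,plan(prev,B,n),(B[0]-C)@I,B[0]); prev=B
# place pose: upright (th=90) on plate; candidates yaw D
for D in (8.8,-15,-40):
    G=np.array([.495,-.265,.045+.0801-.0+.01]); B=pose(G,T0-90,D); print(D,B[0],plan(prev,B,24))
E
```

```text
y0 -8.388329783563624e-05
48 8 [ 0.189  0.    -0.077  0.001 -0.472 -0.001] -0.014293084609397705 [0.556 0.107 0.364]
54 3 [ 0.055 -0.    -0.016  0.    -0.349  0.   ] -0.00916473893054171 [0.557 0.112 0.364]
54 2 [-0.23  -0.    -0.801 -0.     0.     0.   ] -0.00916473893054171 [0.557 0.112 0.414]
54 4 [-0.723  0.    -0.313 -0.     0.     0.   ] -0.0821647389305417 [0.546 0.04  0.474]
8.8 [ 0.514 -0.144  0.231] [-0.033 -0.005  0.432 -0.    -0.262 -0.   ]
-15 [ 0.463 -0.147  0.231] [-0.031 -0.142  0.428 -0.098 -0.258 -0.146]
-40 [ 0.416 -0.171  0.231] [-0.028 -0.286  0.414 -0.202 -0.246 -0.299]
```

>>> {"name": "send_rows", "arguments": {"commands": [[[0.19, 0, -0.077, 0, -0.472, 0], [0.19, 0, -0.077, 0, -0.472, 0], [0.19, 0, -0.077, 0, -0.472, 0], [0.19, 0, -0.077, 0, -0.472, 0], [0.19, 0, -0.077, 0, -0.472, 0], [0.19, 0, -0.077, 0, -0.472, 0], [0.19, 0, -0.077, 0, -0.472, 0], [0.19, 0, -0.077, 0, -0.472, 0]]]}}

```text
time_s: 6.95
eef_pos: [0.5558, 0.1057, 0.3613]
eef_rot: [0.054, 0.757, 0.648, -0.065]
wrist_force: [-0.7, 0.2, -7.4]
opening: 0.643
grasp_force: 65.3
```

>>> {"name": "send_rows", "arguments": {"commands": [[[0.055, 0, -0.016, 0, -0.35, 0], [0.055, 0, -0.016, 0, -0.35, 0], [0.055, 0, -0.016, 0, -0.35, 0], [0, 0, 0, 0, 0, 0]]]}}

```text
time_s: 7.28
eef_pos: [0.5565, 0.111, 0.3614]
eef_rot: [0.087, 0.752, 0.644, -0.105]
wrist_force: [-0.4, -1.1, -6.4]
opening: 0.648
grasp_force: 65.3
```

Run:
```python
from h import *
np.set_printoptions(precision=3,suppress=True)
s=status.get_obs(); print(s["opening"],s["wrist_force"],np.array(s["q"]))
prev=cur()
for th,hx,hz,n in [(54,-.027,.03,3),(54,-.20,.10,8)]:
    B=P(th,hx,hz); print(th,n,plan(prev,B,n),B[0]); prev=B
G=np.array([.495,-.265,.045+.0801+.035]); B=pose(G,T0-90,-40); n=16; r=plan(prev,B,n); print(r,B[0])
p,q=prev
for k in range(n):
    p=p+q.apply(r[:3]*.03); q=q*R.from_rotvec(r[3:]*.1)
    t=np.radians(T0)
    zb=np.array([np.cos(t),0,np.sin(t)]); xb=np.array([-np.sin(t),0,np.cos(t)]) # in tool: base dir, back dir
    h=p+q.apply([0,0,.155])+q.apply(zb*.0801+xb*.0274)
    if k%3==0: print(k,p,"heel",h)
print("final heel",h)
```

```text
0.6482754192588583 [-0.396 -1.131 -6.438] [ 0.056  0.245  1.633 -0.274  1.335  0.284]
54 3 [-0.142  0.002 -0.566 -0.015 -0.02   0.   ] [0.557 0.112 0.414]
54 8 [-0.773  0.    -0.082 -0.     0.     0.   ] [ 0.531 -0.059  0.484]
[ 0.104 -0.34   0.491 -0.302 -0.368 -0.448] [ 0.416 -0.171  0.256]
0 [ 0.52  -0.058  0.469] heel [ 0.521 -0.085  0.24 ]
3 [ 0.491 -0.063  0.423] heel [ 0.505 -0.115  0.199]
6 [ 0.464 -0.078  0.378] heel [ 0.496 -0.152  0.162]
9 [ 0.442 -0.101  0.334] heel [ 0.494 -0.194  0.129]
12 [ 0.426 -0.133  0.293] heel [ 0.499 -0.239  0.102]
15 [ 0.416 -0.171  0.256] heel [ 0.513 -0.286  0.08 ]
final heel [ 0.513 -0.286  0.08 ]
```

>>> {"name": "send_rows", "arguments": {"commands": [[[-0.14, 0, -0.566, 0, 0, 0], [-0.14, 0, -0.566, 0, 0, 0], [-0.14, 0, -0.566, 0, 0, 0]]]}}

```text
time_s: 7.53
eef_pos: [0.557, 0.1121, 0.4146]
eef_rot: [0.086, 0.753, 0.644, -0.104]
wrist_force: [0.8, 0.6, -5.4]
opening: 0.643
grasp_force: 66.0
```

>>> {"name": "send_rows", "arguments": {"commands": [[[-0.4, 0, -0.082, 0, 0, 0], [-0.773, 0, -0.082, 0, 0, 0], [-0.773, 0, -0.082, 0, 0, 0], [-0.773, 0, -0.082, 0, 0, 0], [-0.773, 0, -0.082, 0, 0, 0], [-0.773, 0, -0.082, 0, 0, 0], [-0.773, 0, -0.082, 0, 0, 0], [-0.773, 0, -0.082, 0, 0, 0]]]}}

```text
time_s: 8.2
eef_pos: [0.5314, -0.0499, 0.4806]
eef_rot: [0.087, 0.753, 0.644, -0.104]
wrist_force: [0.5, -0.6, -6.4]
opening: 0.646
grasp_force: 66.2
```

Run:
```python
from h import *
np.set_printoptions(precision=3,suppress=True)
s=status.get_obs(); print(s["opening"],s["wrist_force"],np.array(s["q"]),s["eef_pos"])
G=np.array([.495,-.265,.045+.0801+.035]); B=pose(G,T0-90,-40); print(plan(cur(),B,17))
```

```text
0.6456937309285619 [ 0.538 -0.587 -6.376] [-0.242  0.045  1.613 -0.272  1.466 -0.06 ] [ 0.531 -0.05   0.481]
[ 0.079 -0.325  0.466 -0.285 -0.352 -0.423]
```

>>> {"name": "send_rows", "arguments": {"commands": [[[0.08, -0.325, 0.466, -0.285, -0.352, -0.423], [0.08, -0.325, 0.466, -0.285, -0.352, -0.423], [0.08, -0.325, 0.466, -0.285, -0.352, -0.423], [0.08, -0.325, 0.466, -0.285, -0.352, -0.423], [0.08, -0.325, 0.466, -0.285, -0.352, -0.423], [0.08, -0.325, 0.466, -0.285, -0.352, -0.423], [0.08, -0.325, 0.466, -0.285, -0.352, -0.423], [0.08, -0.325, 0.466, -0.285, -0.352, -0.423]]]}}

```text
time_s: 8.87
eef_pos: [0.4591, -0.0754, 0.3665]
eef_rot: [0.242, 0.597, 0.751, -0.148]
wrist_force: [0.6, -0.8, -6.5]
opening: 0.648
grasp_force: 66.4
```

>>> {"name": "send_rows", "arguments": {"commands": [[[0.08, -0.325, 0.466, -0.285, -0.352, -0.423], [0.08, -0.325, 0.466, -0.285, -0.352, -0.423], [0.08, -0.325, 0.466, -0.285, -0.352, -0.423], [0.08, -0.325, 0.466, -0.285, -0.352, -0.423], [0.08, -0.325, 0.466, -0.285, -0.352, -0.423], [0.08, -0.325, 0.466, -0.285, -0.352, -0.423], [0.08, -0.325, 0.466, -0.285, -0.352, -0.423], [0, 0, 0, 0, 0, 0]]]}}

```text
time_s: 9.53
eef_pos: [0.4193, -0.1454, 0.2777]
eef_rot: [0.361, 0.435, 0.806, -0.176]
wrist_force: [-1.3, -0.3, -7.5]
opening: 0.648
grasp_force: 69.0
```

Run:
```python
from h import *
np.set_printoptions(precision=3,suppress=True)
s=status.get_obs(); print(s["opening"],s["wrist_force"],np.array(s["q"]),s["eef_pos"])
A=cur();G=np.array([.495,-.265,.045+.0801+.035]); print(plan(A,pose(G,T0-90,-40),2))
c=imaging.camera("top"); cv2.imwrite("pics/t3.png",cv2.resize(c["image"][150:350,300:520],None,fx=3.2,fy=3.2,interpolation=cv2.INTER_CUBIC))
```

```text
0.648442160510436 [-1.287 -0.295 -7.535] [-0.494 -0.047  2.255 -1.133  0.365 -0.103] [ 0.419 -0.145  0.278]
[ 0.056 -0.299  0.484 -0.299 -0.4   -0.456]
```

View pics/t3.png

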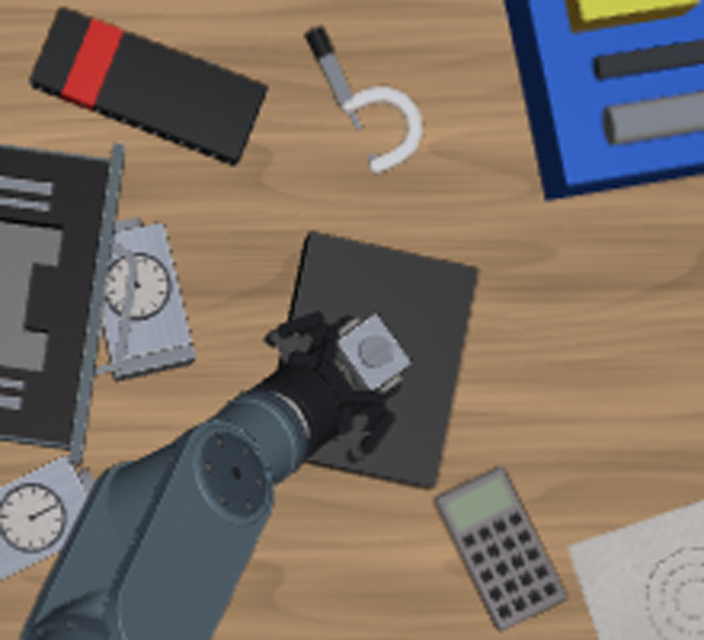

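The setter is held upright-ish over the plate, with its anvil at (375,350), but joint 4 is nearly at its limit (-1.133 of -1.14). I'll back off and use another yaw, with the gripper on the drawer side.

Run:
```python
from h import *
np.set_printoptions(precision=3,suppress=True)
A=cur()
B=pose([.50,-.25,.23],-30,0); print(plan(A,B,12),B[0])
G=np.array([.50,-.275,.045+.0801+.03]); Cc=pose(G,T0-90,15); print(plan(B,Cc,8),Cc[0])
```

```text
[-0.258  0.2   -0.087  0.329  0.241  0.375] [ 0.5   -0.173  0.364]
[ 0.365  0.132  0.315  0.216 -0.477  0.248] [ 0.532 -0.157  0.251]
```

>>> {"name": "send_rows", "arguments": {"commands": [[[-0.258, 0.2, -0.087, 0.329, 0.241, 0.375], [-0.258, 0.2, -0.087, 0.329, 0.241, 0.375], [-0.258, 0.2, -0.087, 0.329, 0.241, 0.375], [-0.258, 0.2, -0.087, 0.329, 0.241, 0.375], [-0.258, 0.2, -0.087, 0.329, 0.241, 0.375], [-0.258, 0.2, -0.087, 0.329, 0.241, 0.375]]]}}

```text
time_s: 10.08
eef_pos: [0.4631, -0.1487, 0.3273]
eef_rot: [0.278, 0.565, 0.755, -0.183]
wrist_force: [0.3, -0.6, -6.7]
opening: 0.649
grasp_force: 68.9
```

>>> {"name": "send_rows", "arguments": {"commands": [[[-0.258, 0.2, -0.087, 0.329, 0.241, 0.375], [-0.258, 0.2, -0.087, 0.329, 0.241, 0.375], [-0.258, 0.2, -0.087, 0.329, 0.241, 0.375], [-0.258, 0.2, -0.087, 0.329, 0.241, 0.375], [-0.258, 0.2, -0.087, 0.329, 0.241, 0.375], [-0.258, 0.2, -0.087, 0.329, 0.241, 0.375]]]}}

```text
time_s: 10.58
eef_pos: [0.5023, -0.1711, 0.3679]
eef_rot: [0.185, 0.682, 0.684, -0.182]
wrist_force: [-0.3, -0.6, -7.1]
opening: 0.646
grasp_force: 68.8
```

Run:
```python
from h import *
np.set_printoptions(precision=3,suppress=True)
s=status.get_obs(); print(s["opening"],s["wrist_force"],np.array(s["q"]),s["eef_pos"])
G=np.array([.50,-.275,.045+.0801+.03]); print(plan(cur(),pose(G,T0-90,15),10))
```

```text
0.6456856109611073 [-0.335 -0.606 -7.143] [-0.426  0.098  1.82  -0.549  1.055 -0.193] [ 0.502 -0.171  0.368]
[ 0.297  0.098  0.264  0.177 -0.381  0.199]
```

>>> {"name": "send_rows", "arguments": {"commands": [[[0.297, 0.098, 0.264, 0.177, -0.381, 0.2], [0.297, 0.098, 0.264, 0.177, -0.381, 0.2], [0.297, 0.098, 0.264, 0.177, -0.381, 0.2], [0.297, 0.098, 0.264, 0.177, -0.381, 0.2], [0.297, 0.098, 0.264, 0.177, -0.381, 0.2]]]}}

```text
time_s: 11.0
eef_pos: [0.5174, -0.1574, 0.3093]
eef_rot: [0.229, 0.702, 0.619, -0.267]
wrist_force: [-1.1, -0.2, -6.5]
opening: 0.647
grasp_force: 68.9
```

>>> {"name": "send_rows", "arguments": {"commands": [[[0.297, 0.098, 0.264, 0.177, -0.381, 0.2], [0.297, 0.098, 0.264, 0.177, -0.381, 0.2], [0.297, 0.098, 0.264, 0.177, -0.381, 0.2], [0.297, 0.098, 0.264, 0.177, -0.381, 0.2], [0.297, 0.098, 0.264, 0.177, -0.381, 0.2], [0, 0, 0, 0, 0, 0]]]}}

```text
time_s: 11.5
eef_pos: [0.5314, -0.1569, 0.2473]
eef_rot: [0.267, 0.713, 0.548, -0.348]
wrist_force: [0.0, 1.4, -7.5]
opening: 0.647
grasp_force: 68.8
```

Run:
```python
from h import *
np.set_printoptions(precision=3,suppress=True)
s=status.get_obs(); print(s["opening"],s["wrist_force"],np.array(s["q"]),s["eef_pos"])
A=cur();G=np.array([.50,-.275,.045+.0801+.03]); print(plan(A,pose(G,T0-90,15),1))
# measure held setter: anvil / block top tilt
c=imaging.camera("scene"); W,u,v=world(c)
m=(abs(W[:,0]-.50)<.06)&(abs(W[:,1]+.275)<.06)&(W[:,2]>.15)&(W[:,2]<.2); print(np.median(W[m],0),m.sum(),np.percentile(W[m,2],[5,50,95]))
cv2.imwrite("pics/s4.png",cv2.resize(c["image"][220:420,280:500],None,fx=3.2,fy=3.2,interpolation=cv2.INTER_CUBIC))
```

```text
0.6470397534556728 [ 0.037  1.396 -7.535] [-0.293  0.439  1.764 -1.022  1.178  0.508] [ 0.531 -0.157  0.247]
[-0.085  0.007 -0.066 -0.006  0.004  0.018]
[ 0.495 -0.269  0.171] 929 [0.158 0.171 0.196]
```

View pics/s4.png

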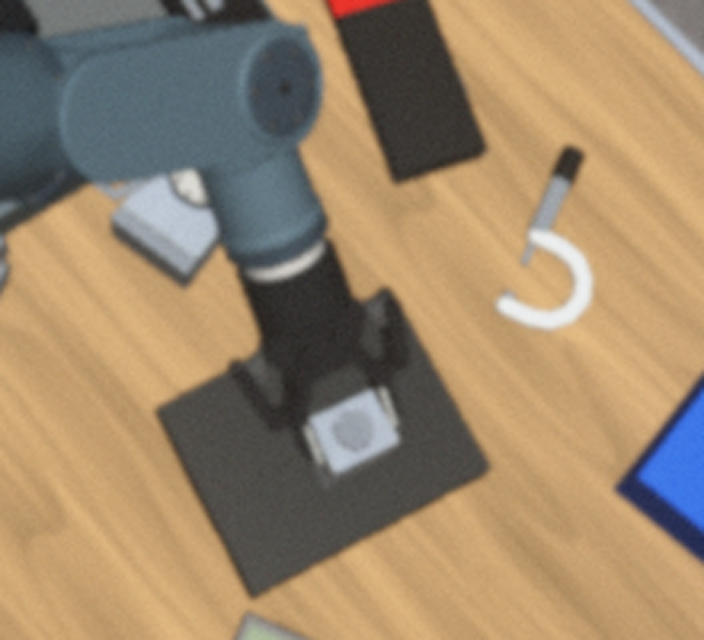

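The setter is upright over the plate with its anvil at (352,430), and the plate corners are well outside it. I'll check its tilt, then lower it.

Run:
```python
from h import *
np.set_printoptions(precision=4,suppress=True)
A=cur(); print("down/mm in rows",A[1].inv().apply([0,0,-1])*.001/.03)
for n in ("scene","top"):
    c=imaging.camera(n); W,u,v=world(c)
    hls=cv2.cvtColor(c["image"],cv2.COLOR_BGR2GRAY)[v,u]
    g=A[0]+A[1].apply([0,0,.155])
    m=(abs(W[:,0]-.497)<.035)&(abs(W[:,1]+.27)<.035)&(W[:,2]>.155)&(W[:,2]<.19)&(hls>125)
    Q=W[m]; print(n,m.sum(),g,Q.mean(0))
    r=np.hypot(Q[:,0]-Q[:,0].mean(),Q[:,1]-Q[:,1].mean())
    an=(r<.015).astype(float)
    X=np.c_[Q[:,:2]-Q[:,:2].mean(0),an,np.ones(len(Q))]; k,res,_,_=np.linalg.lstsq(X,Q[:,2],rcond=None); print("slope deg",np.degrees(k[:2]),"anvil",k[2],"blocktop",k[3],np.sqrt(res/len(Q)))
```

```text
down/mm in rows [0.0263 0.     0.0205]
scene 491 [ 0.5001 -0.275   0.1529] [ 0.4973 -0.2806  0.1688]
slope deg [0.016  2.1769] anvil 0.007485591367167199 blocktop 0.1667606659357558 [0.0041]
top 271 [ 0.5001 -0.275   0.1529] [ 0.4979 -0.2822  0.17  ]
slope deg [-1.0682 -0.3838] anvil 0.007277951836569225 blocktop 0.1680586516158949 [0.0043]
```

>>> {"name": "send_rows", "arguments": {"commands": [[[0.118, 0, 0.092, 0, 0, 0], [0.118, 0, 0.092, 0, 0, 0], [0.118, 0, 0.092, 0, 0, 0], [0.118, 0, 0.092, 0, 0, 0], [0.08, 0, 0.062, 0, 0, 0], [0.026, 0, 0.02, 0, 0, 0], [0, 0, 0, 0, 0, 0]]]}}

```text
time_s: 12.23
eef_pos: [0.5315, -0.1577, 0.2274]
eef_rot: [0.268, 0.713, 0.547, -0.348]
wrist_force: [-0.2, 0.0, -5.8]
opening: 0.645
grasp_force: 68.9
```

>>> {"name": "send_rows", "arguments": {"commands": [[[0.026, 0, 0.02, 0, 0, 0], [0.026, 0, 0.02, 0, 0, 0], [0, 0, 0, 0, 0, 0]]]}}

```text
time_s: 12.48
eef_pos: [0.5317, -0.1576, 0.2259]
eef_rot: [0.268, 0.713, 0.547, -0.347]
wrist_force: [0.3, 0.1, -6.3]
opening: 0.646
grasp_force: 68.9
```

>>> {"name": "send_rows", "arguments": {"commands": [[[0.026, 0, 0.02, 0, 0, 0], [0.026, 0, 0.02, 0, 0, 0], [0, 0, 0, 0, 0, 0]]]}}

```text
time_s: 12.73
eef_pos: [0.5316, -0.1576, 0.2238]
eef_rot: [0.268, 0.713, 0.547, -0.347]
wrist_force: [-0.0, 0.2, -6.8]
opening: 0.642
grasp_force: 68.9
```

>>> {"name": "send_rows", "arguments": {"commands": [[[0.026, 0, 0.02, 0, 0, 0], [0.026, 0, 0.02, 0, 0, 0], [0, 0, 0, 0, 0, 0]]]}}

```text
time_s: 12.98
eef_pos: [0.5318, -0.1576, 0.2221]
eef_rot: [0.269, 0.713, 0.547, -0.347]
wrist_force: [-1.4, 0.2, -4.7]
opening: 0.645
grasp_force: 69.1
```

>>> {"name": "send_rows", "arguments": {"commands": [[[0.026, 0, 0.02, 0, 0, 0], [0, 0, 0, 0, 0, 0]]]}}

```text
time_s: 13.15
eef_pos: [0.5318, -0.1576, 0.2219]
eef_rot: [0.269, 0.713, 0.546, -0.348]
wrist_force: [-2.8, 3.3, 1.5]
opening: 0.643
grasp_force: 69.9
```

>>> {"name": "send_rows", "arguments": {"commands": [[[0.026, 0, 0.02, 0, 0, 0], [0, 0, 0, 0, 0, 0]]]}}

```text
time_s: 13.32
eef_pos: [0.5319, -0.1575, 0.2217]
eef_rot: [0.269, 0.713, 0.546, -0.348]
wrist_force: [-5.4, 6.0, 7.8]
opening: 0.647
grasp_force: 70.8
```

Contact; releasing.

>>> {"name": "send_rows", "arguments": {"commands": [[[-0.015, 0, -0.012, 0, 0, 0], [0, 0, 0, 0, 0, 0], [0, 0, 0, 0, 0, 0], [0, 0, 0, 0, 0, 0], [0, 0, 0, 0, 0, 0], [0, 0, 0, 0, 0, 0], [0, 0, 0, 0, 0, 0]]], "jaw": 1}}

```text
time_s: 13.9
eef_pos: [0.5317, -0.1577, 0.2205]
eef_rot: [0.268, 0.713, 0.547, -0.348]
wrist_force: [-0.5, 0.1, -0.4]
opening: 1.0
grasp_force: 0.0
```

>>> {"name": "send_rows", "arguments": {"commands": [[[0, 0, -0.15, 0, 0, 0], [0, 0, -0.3, 0, 0, 0], [0, 0, -0.5, 0, 0, 0], [0, 0, -0.5, 0, 0, 0], [0, 0, -0.5, 0, 0, 0], [0, 0, -0.5, 0, 0, 0], [0, 0, -0.5, 0, 0, 0], [0, 0, 0, 0, 0, 0]]]}}

```text
time_s: 14.57
eef_pos: [0.5512, -0.0875, 0.2781]
eef_rot: [0.271, 0.713, 0.547, -0.345]
wrist_force: [0.6, -0.5, 0.4]
opening: 1.002
grasp_force: 0.0
```

Run:
```python
from h import *
np.set_printoptions(precision=4,suppress=True)
s=status.get_obs(); print(s["wrist_force"],s["q"],s["eef_pos"])
c=imaging.camera("top"); W,u,v=world(c)
cv2.imwrite("pics/t5.png",cv2.resize(c["image"][150:350,240:460],None,fx=3.2,fy=3.2,interpolation=cv2.INTER_CUBIC))
m=(abs(W[:,0]-.497)<.05)&(abs(W[:,1]+.275)<.05)&(W[:,2]>.13)&(W[:,2]<.17); print(np.median(W[m],0),m.sum())
i=I; j=np.array([i[1],-i[0],0]); X=(W-C)@i; Y=(W-C)@j
m=(X<-.095)&(X>-.14)&(abs(Y)<.135)&(W[:,2]>.162)&(W[:,2]<.19); print("front",np.median(X[m]),m.sum())
```

```text
[ 0.5827 -0.5393  0.416 ] [-0.1637  0.4185  1.7134 -0.9534  1.2992  0.5143] [ 0.5512 -0.0875  0.2781]
[ 0.4983 -0.2827  0.1422] 306
front nan 0
  return _methods._mean(a, axis=axis, dtype=dtype,
  ret = ret.dtype.type(ret / rcount)
```

View pics/t5.png

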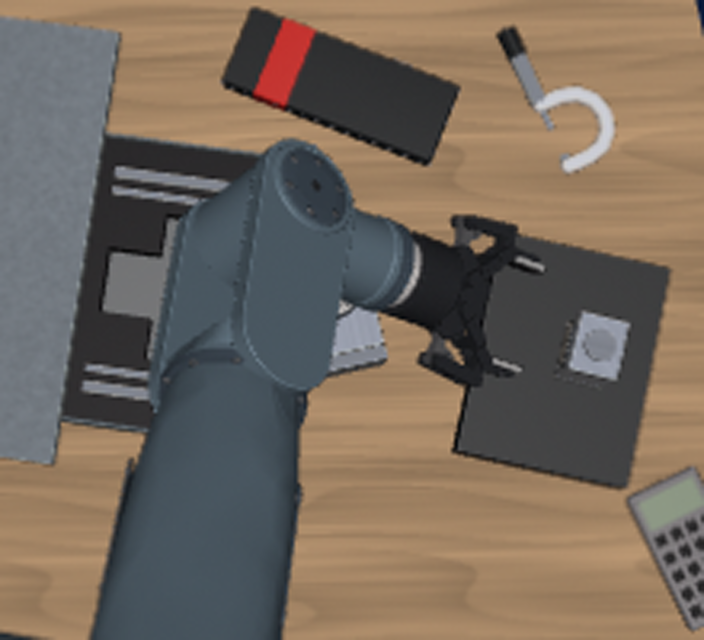

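The setter stands on the plate with its anvil at (600,345), block top at 0.142, and nothing else has moved. Next I'll close the fingers, swing over and push the drawer face with the tool leaning out.

Run:
```python
from h import *
np.set_printoptions(precision=3,suppress=True)
A=cur()
def tipx(xc,z,t): return pose(C*[1,1,0]+I*xc+np.array([0,0,z]),t,8.8,off=.173)
_,q1=pose([0,0,0],-15,8.8); _,q2=pose([0,0,0],35,8.8)
W=[((np.array([.54,-.10,.43]),q1),9),((np.array([.52,-.17,.40]),q2),12),(tipx(-.165,.163,55),8)]
prev=A
for B,n in W:
    r=plan(prev,B,n); print(n,r); p,q=prev
    for k in range(n):
        p=p+q.apply(r[:3]*.03); q=q*R.from_rotvec(r[3:]*.1)
        if k%3==2: print("   ",p,p+q.apply([0,0,.173]))
    prev=B
```

```text
9 [-0.377 -0.034 -0.439 -0.059  0.718 -0.103]
    [ 0.549 -0.081  0.329] [ 0.524 -0.189  0.196]
    [ 0.546 -0.085  0.38 ] [ 0.53  -0.163  0.227]
    [ 0.54 -0.1   0.43] [ 0.533 -0.144  0.263]
12 [-0.217 -0.025  0.057 -0.     0.727 -0.   ]
    [ 0.535 -0.12   0.429] [ 0.534 -0.127  0.256]
    [ 0.529 -0.138  0.423] [ 0.534 -0.109  0.253]
    [ 0.525 -0.155  0.413] [ 0.535 -0.09   0.253]
    [ 0.52 -0.17  0.4 ] [ 0.535 -0.072  0.258]
8 [-0.438 -0.027  0.38  -0.     0.436  0.   ]
    [ 0.516 -0.18   0.349] [ 0.534 -0.064  0.221]
    [ 0.513 -0.183  0.297] [ 0.533 -0.052  0.186]
```

>>> {"name": "send_rows", "arguments": {"commands": [[[-0.377, -0.034, -0.439, -0.06, 0.718, -0.103], [-0.377, -0.034, -0.439, -0.06, 0.718, -0.103], [-0.377, -0.034, -0.439, -0.06, 0.718, -0.103], [-0.377, -0.034, -0.439, -0.06, 0.718, -0.103], [-0.377, -0.034, -0.439, -0.06, 0.718, -0.103], [-0.377, -0.034, -0.439, -0.06, 0.718, -0.103], [-0.377, -0.034, -0.439, -0.06, 0.718, -0.103], [-0.377, -0.034, -0.439, -0.06, 0.718, -0.103]]], "jaw": 0}}

```text
time_s: 15.28
eef_pos: [0.5411, -0.0955, 0.4127]
eef_rot: [0.104, 0.753, 0.637, -0.127]
wrist_force: [-0.9, -0.6, -0.2]
opening: 0.003
grasp_force: 0.0
```

>>> {"name": "send_rows", "arguments": {"commands": [[[-0.377, -0.034, -0.439, -0.06, 0.718, -0.103], [-0.217, -0.025, 0.057, 0, 0.727, 0], [-0.217, -0.025, 0.057, 0, 0.727, 0], [-0.217, -0.025, 0.057, 0, 0.727, 0], [-0.217, -0.025, 0.057, 0, 0.727, 0], [-0.217, -0.025, 0.057, 0, 0.727, 0], [-0.217, -0.025, 0.057, 0, 0.727, 0]]]}}

```text
time_s: 15.87
eef_pos: [0.5285, -0.1404, 0.4209]
eef_rot: [-0.059, 0.757, 0.647, 0.066]
wrist_force: [1.1, 0.8, -0.7]
opening: 0.004
grasp_force: 0.0
```

>>> {"name": "send_rows", "arguments": {"commands": [[[-0.217, -0.025, 0.057, 0, 0.727, 0], [-0.217, -0.025, 0.057, 0, 0.727, 0], [-0.217, -0.025, 0.057, 0, 0.727, 0], [-0.217, -0.025, 0.057, 0, 0.727, 0], [-0.217, -0.025, 0.057, 0, 0.727, 0], [-0.217, -0.025, 0.057, 0, 0.727, 0], [0, 0, 0, 0, 0, 0]]]}}

```text
time_s: 16.45
eef_pos: [0.5184, -0.1727, 0.396]
eef_rot: [-0.198, 0.726, 0.618, 0.228]
wrist_force: [-0.7, 0.1, -0.5]
opening: -0.001
grasp_force: 0.0
```

Run:
```python
from h import *
np.set_printoptions(precision=3,suppress=True)
def tipx(xc,z,t): return pose(C*[1,1,0]+I*xc+np.array([0,0,z]),t,8.8,off=.173)
A=cur(); s=status.get_obs(); print(A[0],s["q"],s["opening"]); print(plan(A,tipx(-.165,.163,55),9))
B=tipx(-.165,.163,55); print("push per mm",plan(B,tipx(-.164,.163,55),1))
```

```text
[ 0.518 -0.173  0.396] [-0.677  0.196  1.663  0.522  1.617 -0.582] -0.0014430523029127435
[-0.372 -0.018  0.333 -0.001  0.384 -0.009]
push per mm [ 0.019  0.     0.027  0.    -0.    -0.   ]
```

>>> {"name": "send_rows", "arguments": {"commands": [[[-0.372, -0.018, 0.333, 0, 0.384, 0], [-0.372, -0.018, 0.333, 0, 0.384, 0], [-0.372, -0.018, 0.333, 0, 0.384, 0], [-0.372, -0.018, 0.333, 0, 0.384, 0], [-0.372, -0.018, 0.333, 0, 0.384, 0], [-0.372, -0.018, 0.333, 0, 0.384, 0], [-0.372, -0.018, 0.333, 0, 0.384, 0], [-0.372, -0.018, 0.333, 0, 0.384, 0]]]}}

```text
time_s: 17.12
eef_pos: [0.5128, -0.182, 0.2786]
eef_rot: [-0.289, 0.682, 0.582, 0.335]
wrist_force: [0.4, -1.1, 0.6]
opening: -0.006
grasp_force: 0.0
```

>>> {"name": "send_rows", "arguments": {"commands": [[[-0.372, -0.018, 0.333, 0, 0.384, 0], [0.19, 0, 0.27, 0, 0, 0], [0.19, 0, 0.27, 0, 0, 0], [0.19, 0, 0.27, 0, 0, 0], [0, 0, 0, 0, 0, 0]]]}}

```text
time_s: 17.53
eef_pos: [0.5174, -0.1493, 0.2653]
eef_rot: [-0.3, 0.675, 0.578, 0.348]
wrist_force: [-0.5, 0.2, 0.4]
opening: 0.003
grasp_force: 0.0
```

>>> {"name": "send_rows", "arguments": {"commands": [[[0.06, 0, 0.08, 0, 0, 0], [0.06, 0, 0.08, 0, 0, 0], [0.06, 0, 0.08, 0, 0, 0], [0.06, 0, 0.08, 0, 0, 0], [0.06, 0, 0.08, 0, 0, 0], [0.06, 0, 0.08, 0, 0, 0]]]}}

```text
time_s: 18.03
eef_pos: [0.52, -0.1339, 0.265]
eef_rot: [-0.3, 0.676, 0.576, 0.349]
wrist_force: [-0.2, -1.8, 1.5]
opening: 0.0
grasp_force: 1.2
```

```bash
cat > st.py <<'E'
from h import *
np.set_printoptions(precision=4,suppress=True)
p,q=cur(); t=p+q.apply([0,0,.173]); s=status.get_obs(); z=q.apply([0,0,1])
print("tip xc",(t-C)@I,"Y",(t-C)@np.array([I[1],-I[0],0]),"z",t[2],"tilt",np.degrees(np.arctan2(z@I,-z[2])),"F",np.array(s["wrist_force"])@I,s["wrist_force"],s["q"],"in/mm",q.inv().apply(I)/30)
E
python3 st.py
```

```text
tip xc -0.11702587050333035 Y 0.0012102363124582155 z 0.16512054313779384 tilt 54.75177975046439 F -1.7713477542303269 [-0.2139 -1.7593  1.4612] [-0.676   0.4146  1.7681  0.7872  1.5719 -0.7783] in/mm [ 0.0192 -0.0001  0.0272]
```

>>> {"name": "send_rows", "arguments": {"commands": [[[0.1, 0, 0.14, 0, 0, 0], [0.154, 0, 0.218, 0, 0, 0], [0.154, 0, 0.218, 0, 0, 0], [0.154, 0, 0.218, 0, 0, 0], [0.154, 0, 0.218, 0, 0, 0], [0.154, 0, 0.218, 0, 0, 0], [0.154, 0, 0.218, 0, 0, 0], [0.154, 0, 0.218, 0, 0, 0]]]}}

```text
time_s: 18.7
eef_pos: [0.5295, -0.0725, 0.2647]
eef_rot: [-0.3, 0.675, 0.576, 0.349]
wrist_force: [1.3, -3.1, 0.9]
opening: 0.002
grasp_force: 1.4
```

>>> {"name": "send_rows", "arguments": {"commands": [[[0.154, 0, 0.218, 0, 0, 0], [0.154, 0, 0.218, 0, 0, 0], [0.154, 0, 0.218, 0, 0, 0], [0.154, 0, 0.218, 0, 0, 0], [0.154, 0, 0.218, 0, 0, 0], [0.154, 0, 0.218, 0, 0, 0], [0.154, 0, 0.218, 0, 0, 0], [0.154, 0, 0.218, 0, 0, 0]]]}}

```text
time_s: 19.37
eef_pos: [0.5394, -0.0093, 0.2647]
eef_rot: [-0.3, 0.675, 0.576, 0.349]
wrist_force: [1.5, -2.7, 1.8]
opening: -0.001
grasp_force: 1.4
```

```bash
python3 st.py
```

```text
tip xc 0.009096182285417207 Y 0.001178964786146014 z 0.16489290874157914 tilt 54.76428866185637 F -2.4423787220372435 [ 1.503  -2.7042  1.7857] [-0.46    0.371   1.8324  0.9057  1.4277 -0.677 ] in/mm [ 0.0192 -0.0001  0.0272]
```

>>> {"name": "send_rows", "arguments": {"commands": [[[0.154, 0, 0.218, 0, 0, 0], [0.154, 0, 0.218, 0, 0, 0], [0.154, 0, 0.218, 0, 0, 0], [0.154, 0, 0.218, 0, 0, 0], [0.154, 0, 0.218, 0, 0, 0], [0.154, 0, 0.218, 0, 0, 0], [0.154, 0, 0.218, 0, 0, 0], [0.154, 0, 0.218, 0, 0, 0]]]}}

```text
time_s: 20.03
eef_pos: [0.5493, 0.054, 0.2647]
eef_rot: [-0.3, 0.675, 0.576, 0.349]
wrist_force: [0.4, -3.8, 1.9]
opening: 0.0
grasp_force: 1.4
```

>>> {"name": "send_rows", "arguments": {"commands": [[[0.115, 0, 0.163, 0, 0, 0], [0.077, 0, 0.109, 0, 0, 0], [0.077, 0, 0.109, 0, 0, 0], [0.058, 0, 0.082, 0, 0, 0], [0.058, 0, 0.082, 0, 0, 0], [0.038, 0, 0.054, 0, 0, 0]]]}}

```text
time_s: 20.53
eef_pos: [0.5525, 0.0752, 0.2645]
eef_rot: [-0.3, 0.675, 0.576, 0.348]
wrist_force: [-1.1, -2.2, 1.2]
opening: 0.004
grasp_force: 1.0
```

```bash
python3 st.py
```

```text
tip xc 0.09467864254975526 Y 0.0010443849761351907 z 0.16474525011583013 tilt 54.76961700747689 F -2.3731741285548336 [-1.0698 -2.2358  1.2238] [-0.3004  0.3707  1.8333  0.985   1.3237 -0.6005] in/mm [ 0.0192 -0.0001  0.0272]
```

Tip at 0.095; home is expected near 0.12. Creeping in at about 1.5 mm per row.

>>> {"name": "send_rows", "arguments": {"commands": [[[0.03, 0, 0.042, 0, 0, 0], [0.03, 0, 0.042, 0, 0, 0], [0.03, 0, 0.042, 0, 0, 0], [0.03, 0, 0.042, 0, 0, 0], [0.03, 0, 0.042, 0, 0, 0], [0.03, 0, 0.042, 0, 0, 0]]]}}

```text
time_s: 21.03
eef_pos: [0.554, 0.084, 0.2646]
eef_rot: [-0.3, 0.676, 0.577, 0.348]
wrist_force: [-6.4, -11.7, 3.4]
opening: -0.003
grasp_force: 5.7
```

>>> {"name": "send_rows", "arguments": {"commands": [[[0.03, 0, 0.042, 0, 0, 0], [0.03, 0, 0.042, 0, 0, 0], [0.03, 0, 0.042, 0, 0, 0]]]}}

```text
time_s: 21.28
eef_pos: [0.5546, 0.0875, 0.2648]
eef_rot: [-0.3, 0.676, 0.577, 0.348]
wrist_force: [-9.3, -14.5, 5.6]
opening: -0.002
grasp_force: 7.8
```

>>> {"name": "send_rows", "arguments": {"commands": [[[0.03, 0, 0.042, 0, 0, 0], [0.03, 0, 0.042, 0, 0, 0]]]}}

```text
time_s: 21.45
eef_pos: [0.5551, 0.0909, 0.2647]
eef_rot: [-0.3, 0.676, 0.577, 0.348]
wrist_force: [-4.7, -6.7, 2.9]
opening: -0.001
grasp_force: 3.5
```

```bash
python3 st.py
```

```text
tip xc 0.11045371569113296 Y 0.001265972322279204 z 0.16474504831713327 tilt 54.69541444449809 F -7.387431428117678 [-4.7132 -6.7458  2.9255] [-0.2701  0.3729  1.8292  0.9981  1.3032 -0.5847] in/mm [ 0.0193 -0.0001  0.0272]
```

>>> {"name": "send_rows", "arguments": {"commands": [[[0.02, 0, 0.028, 0, 0, 0], [0.02, 0, 0.028, 0, 0, 0]]]}}

```text
time_s: 21.62
eef_pos: [0.5554, 0.0931, 0.2647]
eef_rot: [-0.3, 0.676, 0.577, 0.348]
wrist_force: [-9.7, -16.9, 6.7]
opening: 0.001
grasp_force: 9.3
```

>>> {"name": "send_rows", "arguments": {"commands": [[[0.02, 0, 0.028, 0, 0, 0], [0.02, 0, 0.028, 0, 0, 0]]]}}

```text
time_s: 21.78
eef_pos: [0.5557, 0.0936, 0.265]
eef_rot: [-0.299, 0.676, 0.577, 0.347]
wrist_force: [-17.5, -32.4, 12.6]
opening: 0.003
grasp_force: 17.4
```

```bash
python3 st.py
```

```text
tip xc 0.11296430211041181 Y 0.001388314205221404 z 0.16461347585797811 tilt 54.54858943445779 F -34.743167824685244 [-17.5178 -32.4451  12.6254] [-0.2644  0.3729  1.8277  0.998   1.299  -0.5809] in/mm [ 0.0193 -0.0001  0.0272]
```

The force rises against a hard stop after the catch dip, so the drawer is home. Retreating and checking.

>>> {"name": "send_rows", "arguments": {"commands": [[[-0.06, 0, -0.085, 0, 0, 0], [-0.19, 0, -0.27, 0, 0, 0], [-0.3, 0, -0.43, 0, 0, 0], [-0.38, 0, -0.54, 0, 0, 0], [-0.38, 0, -0.54, 0, 0, 0], [-0.38, 0, -0.54, 0, 0, 0], [-0.38, 0, -0.54, 0, 0, 0], [-0.38, 0, -0.54, 0, 0, 0]]]}}

```text
time_s: 22.45
eef_pos: [0.5359, -0.0315, 0.2651]
eef_rot: [-0.3, 0.675, 0.576, 0.349]
wrist_force: [1.1, 0.1, 0.6]
opening: 0.002
grasp_force: 0.0
```

>>> {"name": "send_rows", "arguments": {"commands": [[[0.3, 0, -0.6, 0, -0.3, 0], [0.5, 0, -0.6, 0, -0.6, 0], [0.5, 0, -0.6, 0, -0.6, 0], [0.5, 0, -0.6, 0, -0.6, 0], [0.5, 0, -0.6, 0, -0.6, 0], [0.3, 0, -0.6, 0, -0.3, 0], [0, 0, 0, 0, 0, 0]]]}}

```text
time_s: 23.03
eef_pos: [0.5334, -0.0579, 0.4001]
eef_rot: [-0.206, 0.719, 0.616, 0.245]
wrist_force: [0.8, -0.5, 0.6]
opening: 0.001
grasp_force: 0.0
```

```bash
python3 st.py
python3 - <<'E'
from h import *
np.set_printoptions(precision=4,suppress=True)
for n in ("scene","top"):
    c=imaging.camera(n); W,u,v=world(c)
    X=(W-C)@I; Y=(W-C)@np.array([I[1],-I[0],0])
    m=(abs(Y)<.14)&(X<.0)&(X>-.16)&(W[:,2]>.13)&(W[:,2]<.185); print(n,"pts left at drawer",m.sum())
    m=(abs(Y)<.14)&(X<.2)&(X>.03)&(W[:,2]>.10)&(W[:,2]<.18); print("face",np.percentile(X[m],[5,50]) if m.any() else 0,m.sum())
    m=(abs(W[:,0]-.497)<.05)&(abs(W[:,1]+.278)<.05)&(W[:,2]>.13)&(W[:,2]<.17); print("setter",np.median(W[m],0),m.sum())
    for k in ("caliper_case","micrometer","calculator"):
        r=models.recognise(c,k)[:1]; print(k,[wpix(c,*a["centre"]) for a in r])
    cv2.imwrite(f"pics/f_{n}.png",c["image"])
E
```

```text
tip xc -0.07615307197430979 Y 0.0036323381660684963 z 0.2626551465440213 tilt 37.380256537304604 F -0.38173038655467795 [ 0.817  -0.5127  0.6137] [-0.493   0.1344  1.7325  0.6126  1.5269 -0.4464] in/mm [ 0.0265 -0.0001  0.0202]
scene pts left at drawer 0
face [0.0927 0.1152] 1345
setter [ 0.4977 -0.2824  0.1425] 445
caliper_case [array([ 0.7699, -0.0564,  0.0274])]
micrometer [array([ 0.7628, -0.2796,  0.0144])]
calculator [array([ 0.3092, -0.3877,  0.0161])]
top pts left at drawer 0
face 0 0
setter [ 0.4964 -0.2835  0.1429] 292
caliper_case [array([ 0.7843, -0.0545,  0.0269])]
micrometer [array([ 0.7679, -0.2932,  0.0129])]
calculator [array([ 0.3162, -0.3952,  0.016 ])]
```

View pics/f_scene.png

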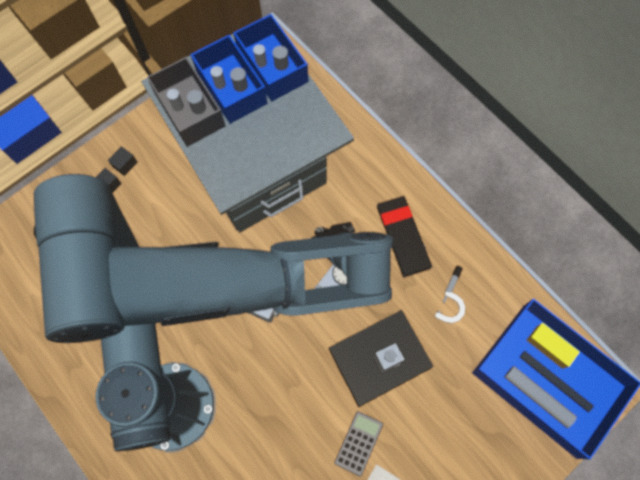

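The final picture shows the drawer shut at (280,195), the setter upright on the plate at (390,355), and the bystanders where they were. The face sits at 0.115, against an expected 0.114 from the shelf edge.

```bash
python3 -c "
from bench import ctrl; print(ctrl.hand_in())"
```

```text
the job is handed in; nothing more can be done
None
```

I handed the job in at about 23 s: the setter was tipped out anvil end first and stands upright on the granite plate, the drawer is shut past its catch, and the caliper case, micrometer and calculator have not moved (the push against the stop peaked at about 35 N; the judge's verdict was not shown).

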